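# Roll a wire spool up onto its roller stand

## Task

Load the large spool of copper wire onto the roller stand: with the fingers behind it, push it so that it rolls up the ramp and over the front roller until it drops home between the two rollers and lies still against the rear one. Push gently and steadily and stay with it, so that it never rolls free or back down the ramp; do not grip or lift it. Leave everything else on the bench where it is and finish with the hand clear of the spool.

Things in the scene. Friction and masses are not known exactly. Their poses are not given: they have to be found in the camera images.
- spool: the large copper-wire spool to load: black flanges 80 mm across, 8 mm thick, copper winding 66 mm across between them, 80 mm wide over all, 0.3-0.55 kg, smooth plastic. It lies on its rims on the bench before the ramp, up to 12 mm off its middle line and 9 degrees askew, and rolls freely (also back down the ramp if let go). Origin: its centre, 40 mm above what it stands on; y axis: its rolling axis; x, z turn with it
- stand: the steel roller stand for wire spools, fixed to the bench; origin at bench height on its middle line, x level, the way the spool is to be rolled (up the ramp), z up. 92 mm wide inside. Along x: foot of the ramp at -50 mm, end of the ramp at 118 mm (27 mm high), back plate at 215 mm. Side cheeks from x = 117 to 215 mm reach 52 mm above the bench
- ramp: the stand's ramp plate, 170 mm long, 9 degrees steep, with side lips 15 mm high (18 mm high flared lead-ins reach 53 mm out before the foot); origin at the middle of its foot edge on the upper surface, x up the slope, z square to its surface
- roller_front: front roller at the top of the ramp, 16 mm across, 86 mm long, turns freely, crest 1.5 mm above the ramp's plane; origin: its centre (129 mm ahead of the stand's origin, 22 mm high)
- roller_rear: rear roller, the stop, as the front one; origin: its centre (183 mm ahead of the stand's origin, 28 mm high)
- foot (a point): the middle of the foot edge of the ramp, at bench height
- home (a point): where the spool's centre is when the spool lies home, resting on both rollers (151 mm ahead of the stand's origin, 64 mm above the bench); on the way in, the centre passes 70 mm above the bench over the front roller, then drops 6 mm and comes to rest against the rear roller
- small_spool: bystander: a small wire spool standing on one flange beside the stand, 50 mm across, 56 mm high; origin at the centre of its underside
- screwdriver: bystander: a screwdriver 170 mm long lying beside the ramp; origin under it
- tape_roll: bystander: a roll of tape lying flat near the large spool, 54 mm across, 19 mm high; origin at the centre of its underside
- choke: bystander: a copper-wound ring choke lying flat beside the stand, 45 mm across, 17 mm high; origin at the centre of its underside
- flux_bottle: bystander: a white bottle 36 mm across and 85 mm high near the back end of the stand; origin at the centre of its underside
- multimeter: bystander: a hand multimeter 150 x 78 x 45 mm lying on its back at the right; origin at the centre of its underside
Mind the look-alikes: they are no part of the job. Leave any blue look-alike of the spool alone.

How it is judged (in metres and radians):
On the way, in this order (a step that is already met when the one before it is completed fails the run):
1. the spool is on its way up the ramp, standing on it (x of spool in the frame of ramp between 0.06 and 0.16 m and z of spool in the frame of ramp between 0.032 and 0.048 m), for 0.1 s.
2. the spool has dropped home between the rollers (x of spool in the frame of stand between 0.147431 and 0.155431 m and z of spool in the frame of stand between 0.0610689 and 0.0670689 m), for 0.2 s.
At the end, for the whole second after the job is handed in: the spool lies at rest on both rollers, its centre within 4 mm (along the stand), 3 mm (height) and 8 mm (sideways) of home and its axis within 7 degrees of square to the stand; every other thing within 20 mm of where it was (all of step 2 and y of spool in the frame of stand between -0.008 and 0.008 m and angle between the y axis of spool and the y axis of stand, either way round below 0.12 rad and linear speed of spool below 0.02 m/s and angular speed of spool below 0.5 rad/s and distance of each of small_spool, screwdriver, tape_roll, choke, flux_bottle, multimeter from where it was at the start of the episode below 0.02 m); the robot touches nothing.
It fails at once if the spool was lifted (raised more than 15 mm off the bench or ramp) (height (world z) of spool above 0.055 m and z of spool in the frame of ramp above 0.055 m).
It fails at once if the spool was gripped or rammed (the fingers bore on it with more than 36 N in all) (contact force between the fingers and spool above 36 N).
It fails at once if the spool was let go on the ramp: it rolled there faster than 0.2 m/s with no finger on it (x of spool in the frame of ramp between 0.02 and 0.165 m and linear speed of spool above 0.2 m/s and contact force between each of the fingers, the arm and spool below 0.02 N).
It fails at once if a bystander was knocked away (more than 20 mm) (distance of any of small_spool, screwdriver, tape_roll, choke, flux_bottle, multimeter from where it was at the start of the episode above 0.02 m).
It also fails if it takes over 48 s, if anything falls off the work surface, if the arm or the gripper's body presses on something with over 40 N, if the wrist force passes 120 N, or if a joint passes its speed limit or range.

## Robot

A 7-joint arm with a two-finger parallel gripper is mounted at the origin on the work surface. World frame = base frame: x ahead of the robot, y to its left, z up, the work surface at z = 0. Lengths are in m, angles in degrees, forces in N, time in s.
With the tool pointing down it reaches from about 0.4 to 0.85 m from the base axis. Payload 4.5 kg.
Tool frame: the origin (TCP) lies at the very end of the fingers, on their centre line; the grasp point (between the pads) lies 19 mm behind it (ctrl.grip_point_offset is the distance from the TCP to the grasp point, in m); y points along the fingers, z is the direction in which the jaws open and shut, and the axes are right-handed (so a half turn about y gives the same grasp; the last joint's range is limited). The gripper opens to 85 mm and grips with 20 to 120 N. Pads are 22 mm wide; open, the fingers measure 114 mm over their backs; the gripper's body (76 mm by 85 mm) begins 54 mm behind the grasp point. The pads swing forward as they close: fully open they stand 13 mm farther back than shut.
Start: joints at [-67.449, 39.483, -11.15, 89.685, 9.013, 51.709, -12.324], TCP at [0.22, 0.585, 0.231] pointing down, gripper open.
Joint ranges: [-172.22, 172.22], [-26.19, 119.32], [-84.43, 86.54], [7.71, 146.69], [-57.33, 237.33], [2.42, 119.75], [-152.13, 152.13]. Speed limits (degrees/s): [147.25, 147.25, 180, 180, 180, 180, 180].

## Interface

Orientations are given as a 3x3 rotation matrix whose columns are the frame's x, y, z axes.
In Python, from rig import ctrl gives the robot as it stands.
- The arm moves only by the shell command python3 -m crank 'ROWS' [FORCE]. ROWS is a JSON object of lists of equal length, an entry for each row: "xyz": the shift along the tool's x, y, z each as a share of 0.3 m, from -1 to 1, a list of three; "turn": the turn, a rotation vector about the tool's x, y, z each as a share of 180 degrees, from -1 to 1, a list of three; "grip": the closure, from 0 (fully open) to 1 (shut). A call has 1 to 10 rows; each row is the pose to reach, as a shift and turn from the pose commanded when the call began, along the tool's axes at that moment, turning the shorter way round; what a row does not reach only later rows make up. A row lasts 1/12 s, in which the tool goes at most 41.7 mm and 7.16 degrees, less where a joint would pass 70% of its speed; a pose out of reach is approached as far as the arm can. A call with a number of a shift or a turn outside -1 to 1 is refused whole. A call with a gripper value outside its range is refused whole. The fingers move at their own pace and stop on an object; FORCE is the grip in N (left out, the last holds). Time passes only in rows, so rows that repeat a pose let the fingers close. It gives the time, the measured TCP pose, the force and the opening at its end, in the units of the state.
- ctrl.sense(): the state, without advancing time (a new reading comes with each control period).
- ctrl.get_image(name): name is "side" or "top"; returns the picture (420x560x3 uint8, blue, green, red); there is no depth.
- ctrl.camera_model(name): a dict with "fx", "fy", "cx", "cy" (pixels), "extrinsics" (4x4, takes a point from camera to world coordinates). Camera axes: x right, y up, looking along -z (the intrinsics and any distortion apply to the point x, -y, -z); pixel columns grow to the right and rows downward; lengths in m; the calibration is good to about 2 mm. A picture is of the moment at which its call begins. camera_model takes no time and is no camera call.
- ctrl.close_job(): hands the job in, once; it reports no verdict.
Trained networks look in the newest picture that a camera, given by its name, has taken for a name from the list of things; names that differ only in an ending like _2 or _b are one class to them, and where a whole thing is asked for, a point or a joint stands for the part that bears it (a point fixed in the world has none). Each returns a list of dicts, best first, with "score" (0 to 1); they miss things now and then, are a little off and sometimes report something else, mostly with a low value. They report only what shows in the picture. A call takes as long as a camera call. They do not tell look-alikes from the thing itself.
- ctrl.outline_of(thing, camera): "pixels" (420x560 bool, what is visible of it) and "point" ([column, row] in pixels, amid what is visible of it).
The state is a dict: "clock": time; "joints": joint angles; "qvel": joint speeds; "tau": joint torques, N m; "ee_pos": TCP position; "ee_rot": TCP orientation; "force": force on the tool from outside, world axes, zero at the start; "ft_torque": the same for the moment, N m; "width": finger opening in m.
Only numpy, scipy, OpenCV 4.12 (cv2) and the standard library are available. Lean on these libraries where they do the work, as an engineer would, in place of code of your own. Each camera call takes 0.05 s, during which the arm holds its last target. There are 200 camera calls.

## Working session

There is one attempt and no reset: what is moved stays moved. The work goes in short steps, Python scripts to look and compute and a shell command to move; the robot and the scene stay as the last step left them, time stands still between calls to the robot, and variables do not carry over. Pictures are saved under pics/ and viewed, about 8 in all and at most 12, crops included, and the job is handed in when it is done.

```bash
mkdir -p pics; ls; python3 - <<'E'
from rig import ctrl
import cv2,numpy as np
np.set_printoptions(precision=4,suppress=True)
s=ctrl.sense();print(s['clock'],s['ee_pos'],s['ee_rot'],s['width'],s['force'],ctrl.grip_point_offset)
a=ctrl.get_image('top');b=ctrl.get_image('side')
cv2.imwrite('pics/top0.png',a);cv2.imwrite('pics/side0.png',b)
for c in('top','side'):
  print(c,ctrl.camera_model(c))
  for t in('spool','stand','ramp','roller_front','roller_rear','tape_roll','screwdriver','small_spool'):
    for r in ctrl.outline_of(t,c)[:3]:
      ys,xs=np.where(r['pixels']);print(t,round(r['score'],2),np.round(r['point']),len(xs),xs.min(),xs.max(),ys.min(),ys.max())
E
```

```text
pics
0.0 [0.2198 0.5844 0.2305] [[ 0.936  -0.0006  0.352 ]
 [-0.352  -0.0018  0.936 ]
 [ 0.0001 -1.     -0.0018]] 0.08542845522951802 [ 0.1608  0.8887 -1.1201] 0.0187
top {'fx': 484.6081175684965, 'fy': 484.6081175684965, 'cx': 280.4750708653664, 'cy': 204.83433215049257, 'extrinsics': array([[ 0.0746,  0.9751, -0.2088,  0.2546],
       [-0.9972,  0.0739, -0.0112, -0.0863],
       [ 0.0045,  0.209 ,  0.9779,  1.3323],
       [ 0.    ,  0.    ,  0.    ,  1.    ]])}
spool 0.97 [308. 116.] 901 291 323 98 135
spool 0.9 [307. 205.] 848 295 324 184 219
spool 0.76 [370. 169.] 770 349 386 149 185
stand 0.59 [222. 197.] 3741 162 283 175 224
ramp 0.64 [236. 199.] 2169 205 266 179 218
roller_front 0.71 [167. 235.] 164 161 175 225 238
roller_front 0.59 [201. 198.] 165 199 206 181 210
roller_rear 0.74 [180. 198.] 170 178 185 181 210
tape_roll 0.74 [299. 249.] 147 292 310 231 250
screwdriver 0.84 [291. 160.] 319 249 306 149 167
small_spool 0.54 [228. 237.] 332 218 238 229 249
side {'fx': 407.46402038707276, 'fy': 407.46402038707276, 'cx': 274.53920226122915, 'cy': 203.85299451002828, 'extrinsics': array([[-0.9997,  0.025 , -0.0064,  0.4841],
       [-0.0189, -0.5394,  0.8418,  0.728 ],
       [ 0.0176,  0.8417,  0.5397,  0.6158],
       [ 0.    ,  0.    ,  0.    ,  1.    ]])}
spool 0.96 [353. 200.] 896 335 372 182 216
spool 0.89 [254. 206.] 908 235 269 192 223
spool 0.88 [153. 209.] 982 137 174 193 225
stand 0.68 [243. 295.] 4617 217 276 233 338
ramp 0.8 [247. 271.] 1983 223 271 245 291
roller_front 0.58 [250. 296.] 325 225 269 293 300
roller_rear 0.69 [243. 316.] 357 222 268 311 319
roller_rear 0.39 [246. 272.] 1964 223 271 245 291
tape_roll 0.68 [292. 219.] 275 283 303 213 229
screwdriver 0.92 [196. 230.] 347 182 211 216 261
screwdriver 0.55 [290. 220.] 296 283 303 213 229
screwdriver 0.31 [254. 206.] 899 236 270 191 221
small_spool 0.71 [304. 268.] 644 290 313 250 283
```

```bash
python3 - <<'E'
import cv2,numpy as np
a=cv2.imread('pics/top0.png')[80:280,140:420];b=cv2.imread('pics/side0.png')[160:360,120:400]
cv2.imwrite('pics/c0.png',np.vstack([cv2.resize(x,None,fx=2.1,fy=1.5*1.4/1.4*1.0 if 0 else 1.5,interpolation=2) for x in(a,b)]) if 0 else np.vstack([cv2.resize(a,None,fx=1.5,fy=1.5,interpolation=2),cv2.resize(b,None,fx=1.5,fy=1.5,interpolation=2)]))
E
```

```text
(no output)
```

View pics/c0.png

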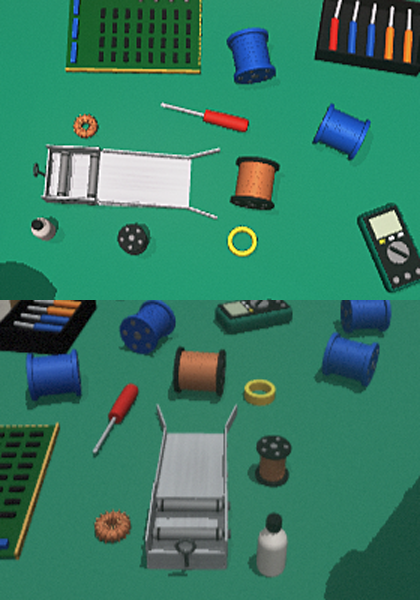

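View pics/top0.png

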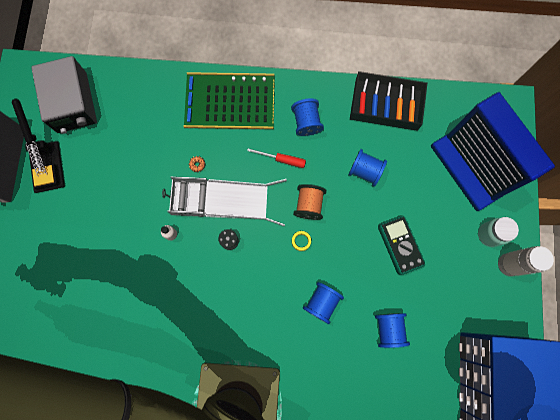

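The first picture shows one copper spool with black flanges, at top (310,201) and side (254,206). The look-alikes are blue: top (308,116), (367,168), (323,302) and (393,330). The copper one matches the description, and the crop confirms it. The stand lies to its left in the top view, with the ramp foot at about (267,200), and the way up is about +y. Next I fit poses to the silhouettes.

```bash
cat > h.py <<'E'
import cv2,numpy as np
from rig import ctrl
from scipy.optimize import minimize
np.set_printoptions(precision=4,suppress=True)
K=4
def proj(P,c):
    m=ctrl.camera_model(c);E=np.array(m['extrinsics']);q=(np.asarray(P)-E[:3,3])@E[:3,:3]
    return np.c_[m['cx']+m['fx']*q[:,0]/-q[:,2],m['cy']-m['fy']*q[:,1]/-q[:,2]]
def ray(px,c,z):
    m=ctrl.camera_model(c);E=np.array(m['extrinsics'])
    d=E[:3,:3]@np.array([(px[0]-m['cx'])/m['fx'],-(px[1]-m['cy'])/m['fy'],-1]);return E[:3,3]+d*(z-E[2,3])/d[2]
def mask(P,c):
    im=np.zeros((420*K,560*K),np.uint8);q=(proj(P,c)+.5)*K
    cv2.fillConvexPoly(im,cv2.convexHull(np.round(q*16).astype(np.int32)),1,shift=4);return im>0
def up(m): return cv2.resize(m.astype(np.float32),None,fx=K,fy=K,interpolation=cv2.INTER_LINEAR)>.5
def iou(a,b): return (a&b).sum()/max(1,(a|b).sum())
def cyl(r,L,n=40):
    t=np.linspace(0,2*np.pi,n);return np.vstack([np.c_[r*np.cos(t),0*t+s*L/2,r*np.sin(t)] for s in(1,-1)])
def place(P,x,y,yaw):
    c,s=np.cos(yaw),np.sin(yaw);return P@np.array([[c,s,0],[-s,c,0],[0,0,1]])+[x,y,0]
def pick(t,c,near,rad=15):
    for r in ctrl.outline_of(t,c):
        if np.hypot(*(np.array(r['point'])-near))<rad: return up(r['pixels'])
def fit(pairs,x0):   # pairs: (points, cam, mask)
    f=lambda v:-np.mean([iou(mask(place(P,*v),c),m) for P,c,m in pairs])
    S=np.array([x0]+[np.add(x0,d) for d in([.008,0,0],[0,.008,0],[0,0,.1])])
    r=minimize(f,x0,method='Nelder-Mead',options=dict(initial_simplex=S,xatol=2e-4,fatol=1e-4,maxiter=150));return r.x,-r.fun
SP=cyl(.04,.08)+[0,0,.04]
def spool(z,nt,ns,x0):
    a=[(SP+[0,0,z],c,pick('spool',c,n)) for c,n in(('top',nt),('side',ns)) if n is not None]
    return [fit([p for p in a if p[2] is not None],x0)]+[fit([p],x0) for p in a if p[2] is not None]
E
cat > m.py <<'E'
from h import *
ctrl.get_image('top');ctrl.get_image('side')
x0=ray((310,201),'top',.04);print(x0)
for r in spool(0,(310,201),(254,206),[x0[0],x0[1],np.pi/2]):print('spool',r)
a9=np.radians(9);L=.17
ramp=np.array([[-.05,.046,0],[-.05,-.046,0],[.118,.046,.027],[.118,-.046,.027]])
rf=cyl(.008,.086)+[.129,0,.022];rr=cyl(.008,.086)+[.183,0,.028]
f=ray((267,200),'top',0);g=ray((180,198),'top',.03);d=g-f;yaw=np.arctan2(d[1],d[0]);u=d[:2]/np.hypot(*d[:2]);o=g[:2]-.183*u;print(o,yaw)
ps={'top':[],'side':[]}
for c,P,n,t in(('top',ramp,(236,199),'ramp'),('side',ramp,(247,271),'ramp'),('top',rf,(201,198),'roller_front'),('side',rf,(250,296),'roller_front'),('top',rr,(180,198),'roller_rear'),('side',rr,(243,316),'roller_rear')):
    m=pick(t,c,n)
    if m is not None: ps[c].append((P,c,m))
    else: print('miss',t,c)
for q in(ps['top']+ps['side'],ps['top'],ps['side']):
    v,s=fit(q,[o[0],o[1],yaw]);print('stand',v,np.degrees(v[2]),s,[round(iou(mask(place(P,*v),c),m),2) for P,c,m in q])
for t,n,z in(('tape_roll',(300,241),.019),('screwdriver',(280,157),.015)):
    print(t,ray(n,'top',z))
E
python3 m.py
```

```text
[ 0.5472 -0.1511  0.04  ]
spool (array([ 0.5464, -0.1514,  1.5141]), np.float64(0.8462323274285616))
spool (array([ 0.5457, -0.1484,  1.5389]), np.float64(0.8410467803385173))
spool (array([ 0.5466, -0.1539,  1.5131]), np.float64(0.8614223375398042))
[0.5455 0.0236] 1.6509656315559968
stand [0.5458 0.0188 1.6097] 92.22858710718235 0.8176070555562102 [np.float64(0.89), np.float64(0.79), np.float64(0.8), np.float64(0.89), np.float64(0.79), np.float64(0.74)]
stand [0.547  0.0197 1.6004] 91.69484348514644 0.8441149317062754 [np.float64(0.89), np.float64(0.81), np.float64(0.83)]
stand [0.5456 0.016  1.6052] 91.97383760853133 0.8939290455079991 [np.float64(0.88), np.float64(0.86), np.float64(0.94)]
tape_roll [ 0.4383 -0.1319  0.019 ]
screwdriver [ 0.6742 -0.0595  0.015 ]
```

```bash
cat >> h.py <<'E'
def smask(v,z,c):
    Z=[0,0,.04+z];o=mask(place(cyl(.033,.08)+Z,*v),c)
    for s in(.036,-.036): o|=mask(place(cyl(.04,.008)+[0,s,0]+Z,*v),c)
    return o
def sfit(ms,x0,z=0):
    f=lambda v:-np.mean([iou(smask(v,z,c),m) for c,m in ms])
    S=np.array([x0]+[np.add(x0,d) for d in([.006,0,0],[0,.006,0],[0,0,.12])])
    r=minimize(f,x0,method='Nelder-Mead',options=dict(initial_simplex=S,xatol=2e-4,fatol=1e-4,maxiter=120));return r.x,-r.fun
E
python3 - <<'E'
from h import *
a=ctrl.get_image('top');b=ctrl.get_image('side')
ms=[('top',pick('spool','top',(310,201))),('side',pick('spool','side',(254,206)))]
for c,im in(('top',a),('side',b)):   # direct colour mask: anything unlike the green mat, near the spool
    u=cv2.resize(im,None,fx=4,fy=4,interpolation=cv2.INTER_LINEAR).astype(int)
    m=((u[...,1]-u[...,2])<25)
    w=dict(ms)[c];k=cv2.dilate(w.astype(np.uint8),np.ones((13,13)))>0
    cm=m&k;print(c,w.sum(),cm.sum());ms.append((c,cm))
for q in(ms,ms[:2],ms[2:],ms[:1],ms[1:2],ms[2:3],ms[3:]):
    v,s=sfit(q,[.5464,-.1514,1.53]);print(v,np.degrees(v[2]),s)
E
```

```text
top 14412 13233
side 14316 14431
[ 0.5459 -0.1507  1.5223] 87.21863723407265 0.9294104159867658
[ 0.5457 -0.1514  1.5007] 85.98162972847233 0.9348489643353324
[ 0.5459 -0.1502  1.529 ] 87.60777551659233 0.9268371620733618
[ 0.5454 -0.1503  1.5063] 86.30471368666645 0.95936564116526
[ 0.5468 -0.1547  1.5302] 87.67197069435892 0.9499224910696232
[ 0.5437 -0.1497  1.4968] 85.76292630858578 0.9215604319052595
[ 0.5465 -0.1517  1.5418] 88.340204275875 0.9555450620615219
```

```bash
python3 -m crank '{"xyz":[[0.1,0,-0.1],[0.2,0,-0.2],[0.3,0,-0.3],[0.4,0,-0.45],[0.5,0,-0.6],[0.6,0,-0.75],[0.7,0,-0.85],[0.8,0,-0.9],[0.9,0,-0.9],[1,0,-0.9]],"turn":[[0,0.03,0],[0,0.06,0],[0,0.1,0],[0,0.13,0],[0,0.16,0],[0,0.2,0],[0,0.23,0],[0,0.26,0],[0,0.3,0],[0,0.34,0]],"grip":[0.3,0.35,0.35,0.35,0.35,0.35,0.35,0.35,0.35,0.35]}' 20
```

```text
clock: 2.43
ee_pos: [0.4026, 0.2246, 0.2317]
ee_rot: [[0.137, -0.002, 0.991], [-0.991, -0.001, 0.137], [0.001, -1.0, -0.002]]
force: [1.0, 1.4, 0.0]
width: 0.0553
```

```bash
python3 -m crank '{"xyz":[[0.1,0,0.03],[0.22,0,0.06],[0.35,0,0.09],[0.48,0,0.12],[0.6,0,0.15],[0.72,0,0.18],[0.85,0,0.21],[1,0,0.25],[1,0,0.25],[1,0,0.25]],"turn":[[0,0.01,0],[0,0.02,0],[0,0.03,0],[0,0.04,0],[0,0.055,0],[0,0.055,0],[0,0.055,0],[0,0.055,0],[0,0.055,0],[0,0.055,0]],"grip":[0.41,0.41,0.41,0.41,0.41,0.41,0.41,0.41,0.41,0.41]}'
```

```text
clock: 3.27
ee_pos: [0.5216, -0.0622, 0.2314]
ee_rot: [[-0.035, 0.001, 0.999], [-0.999, -0.002, -0.035], [0.002, -1.0, 0.001]]
force: [-0.4, 0.6, -0.3]
width: 0.0505
```

```bash
python3 -m crank '{"xyz":[[0.12,0,0.02],[0.25,0,0.04],[0.38,0,0.06],[0.5,0,0.08],[0.6,0,0.09],[0.6,0.12,0.09],[0.6,0.25,0.09],[0.6,0.37,0.09],[0.6,0.48,0.09],[0.6,0.53,0.09]],"turn":[[0,0,0],[0,0,0],[0,0,0],[0,0,0],[0,0,0],[0,0,0],[0,0,0],[0,0,0],[0,0,0],[0,0,0]],"grip":[0.41,0.41,0.41,0.41,0.41,0.41,0.41,0.41,0.41,0.41]}'; python3 - <<'E'
from h import *
a=ctrl.get_image('top');b=ctrl.get_image('side')
cv2.imwrite('pics/1.png',np.vstack([cv2.resize(a[140:280,150:370],None,fx=2,fy=2,interpolation=2),cv2.resize(b[165:325,170:390],None,fx=2,fy=2,interpolation=2)]))
s=ctrl.sense();print(s['ee_pos'],s['force'])
E
```

```text
clock: 4.1
ee_pos: [0.5405, -0.2351, 0.0682]
ee_rot: [[-0.026, -0.006, 1.0], [-1.0, 0.004, -0.026], [-0.004, -1.0, -0.006]]
force: [-1.0, 0.0, -1.4]
width: 0.0501
[ 0.5407 -0.2355  0.0693] [-0.9285 -0.2688 -0.0043]
```

View pics/1.png

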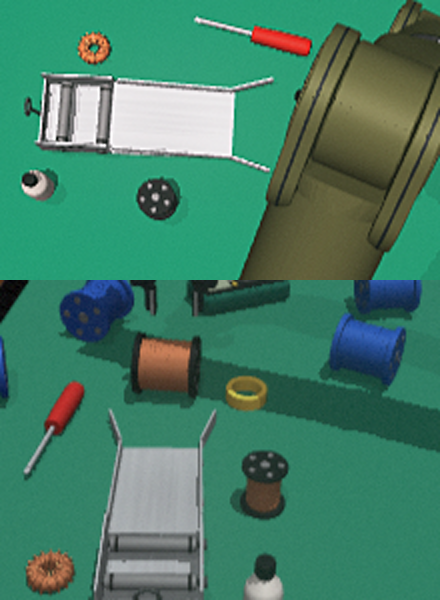

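```bash
python3 -m crank '{"xyz":[[0,0.05,0],[0,0.1,0],[0,0.14,0],[0,0.14,0],[-0.03,0.14,0],[-0.05,0.14,0],[-0.05,0.14,0]],"turn":[[0,0,0],[0,0,0],[0,0,0],[0,0,0],[0,0,0],[0,0,0],[0,0,0]],"grip":[0.41,0.41,0.41,0.41,0.41,0.41,0.41]}'
```

```text
clock: 4.78
ee_pos: [0.5441, -0.221, 0.0313]
ee_rot: [[-0.026, 0.001, 1.0], [-1.0, 0.002, -0.026], [-0.002, -1.0, 0.001]]
force: [0.3, 0.4, 0.1]
width: 0.0502
```

```bash
python3 -m crank '{"xyz":[[-0.01,0.01,0],[-0.03,0.025,0],[-0.045,0.025,0],[-0.06,0.025,0],[-0.075,0.025,0],[-0.09,0.025,0],[-0.105,0.025,0],[-0.12,0.025,0],[-0.135,0.025,0],[-0.15,0.025,0]],"turn":[[0,0,0],[0,0,0],[0,0,0],[0,0,0],[0,0,0],[0,0,0],[0,0,0],[0,0,0],[0,0,0],[0,0,0]],"grip":[0.41,0.41,0.41,0.41,0.41,0.41,0.41,0.41,0.41,0.41]}'
cat > s.py <<'E'
from h import *
import sys
# where is the spool (side camera): prior from TCP
s=ctrl.sense();p=np.array(s['ee_pos']);R=np.array(s['ee_rot']);h=-R[:,0]
ST=np.array([.5458,.0188]);th=np.radians(92.2);u=np.array([np.cos(th),np.sin(th)]);n=np.array([-u[1],u[0]])
loc=lambda q:np.array([(q[:2]-ST)@u,(q[:2]-ST)@n])
b=ctrl.get_image('side')
c0=p+h*.051
zc=lambda x:max(.04,.04+.1584*(x+.053))if x<.125 else .064
print('tcp in stand',loc(p),'z',p[2],'heading',np.degrees(np.arctan2(h[1],h[0])),'F',s['force'],'exp spool',loc(c0))
for it in range(1):
    z=zc(loc(c0)[0]);px=proj([[c0[0],c0[1],z]],'side')[0]
    m=pick('spool','side',px,22)
    if m is None: print('no spool near',px);break
    v,sc=sfit([('side',m)],[c0[0],c0[1],np.arctan2(h[1],h[0])],z-.04)
    print('spool',v,'in stand',loc(v),'askew',np.degrees(v[2])-92.2,'iou',sc,'zc',z)
if len(sys.argv)>1: cv2.imwrite('pics/'+sys.argv[1]+'.png',cv2.resize(b[165:345,170:350],None,fx=3,fy=3,interpolation=2))
E
python3 s.py
```

```text
clock: 5.62
ee_pos: [0.5443, -0.1784, 0.0228]
ee_rot: [[-0.029, 0.0, 1.0], [-1.0, 0.0, -0.029], [-0.0, -1.0, 0.0]]
force: [-0.0, -0.7, 0.0]
width: 0.0502
tcp in stand [-0.197   0.0091] z 0.02280691085720631 heading 88.36399701831361 F [-0.0225 -0.6771  0.0479] exp spool [-0.1461  0.0056]
spool [ 0.5486 -0.128   1.5253] in stand [-0.1468  0.0029] askew -4.805852903632712 iou 0.9543003851091143 zc 0.04
```

```bash
python3 -m crank '{"xyz":[[-0.015,0,0],[-0.03,0,0],[-0.045,0,0.002],[-0.06,0,0.003],[-0.075,0,0.005],[-0.09,0,0.006],[-0.105,0,0.007],[-0.12,0,0.008],[-0.135,0,0.009],[-0.15,0,0.01]],"turn":[[0,0,0],[0,-0.001,0],[0,-0.003,0],[0,-0.006,0],[0,-0.009,0],[0,-0.012,0],[0,-0.015,0],[0,-0.018,0],[0,-0.02,0],[0,-0.022,0]],"grip":[0.41,0.41,0.41,0.41,0.41,0.41,0.41,0.41,0.41,0.41]}'
python3 s.py 2
```

```text
clock: 6.55
ee_pos: [0.5485, -0.1336, 0.0228]
ee_rot: [[0.041, -0.0, 0.999], [-0.999, 0.0, 0.041], [-0.0, -1.0, -0.0]]
force: [-0.9, -1.1, 0.5]
width: 0.0503
tcp in stand [-0.1524  0.0031] z 0.022812954203748327 heading 92.35269172776997 F [-0.9426 -1.1441  0.4715] exp spool [-0.1014  0.0032]
spool [ 0.5509 -0.0862  1.5901] in stand [-0.1051 -0.0011] askew -1.0968306384790338 iou 0.9003529560065548 zc 0.04
```

View pics/2.png

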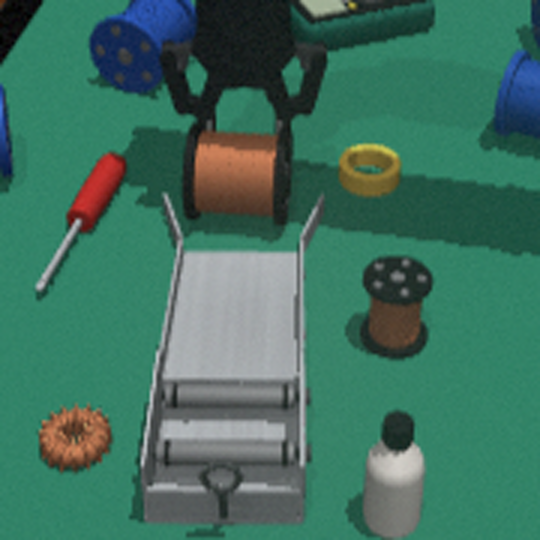

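The fingers sit squarely behind the spool, at crop (238,175). It is centred on the lead-ins at (170,200) and (318,200), so I keep pushing straight.

```bash
python3 -m crank '{"xyz":[[-0.015,0,0],[-0.03,0,0.001],[-0.045,0,0.002],[-0.06,0,0.003],[-0.075,0,0.004],[-0.09,0,0.005],[-0.105,0,0.005],[-0.12,0,0.005],[-0.135,0,0.005],[-0.15,0,0.005]],"turn":[[0,0,0],[0,0,0],[0,0,0],[0,0,0],[0,0,0],[0,0,0],[0,0,0],[0,0,0],[0,0,0],[0,0,0]],"grip":[0.41,0.41,0.41,0.41,0.41,0.41,0.41,0.41,0.41,0.41]}'
python3 s.py
```

```text
clock: 7.48
ee_pos: [0.5482, -0.0887, 0.0228]
ee_rot: [[0.04, -0.0, 0.999], [-0.999, -0.0, 0.04], [0.0, -1.0, -0.0]]
force: [-0.4, -1.1, 0.4]
width: 0.0504
tcp in stand [-0.1076  0.0018] z 0.02281457809496714 heading 92.31966577024926 F [-0.3849 -1.0634  0.4247] exp spool [-0.0566  0.0019]
spool [ 0.5515 -0.0437  1.5798] in stand [-0.0627 -0.0033] askew -1.683432053716487 iou 0.9386928860613071 zc 0.04
```

```bash
python3 -m crank '{"xyz":[[-0.015,0,0],[-0.03,-0.003,0],[-0.045,-0.005,0],[-0.06,-0.008,0],[-0.075,-0.01,0],[-0.09,-0.013,0],[-0.105,-0.016,0],[-0.12,-0.018,0],[-0.135,-0.021,0],[-0.15,-0.024,0]],"turn":[[0,-0.001,0],[0,-0.002,0],[0,-0.003,0],[0,-0.004,0],[0,-0.005,0],[0,-0.006,0],[0,-0.007,0],[0,-0.007,0],[0,-0.007,0],[0,-0.007,0]],"grip":[0.41,0.41,0.41,0.41,0.41,0.41,0.41,0.41,0.41,0.41]}'
python3 s.py 3
```

```text
clock: 8.42
ee_pos: [0.5463, -0.0436, 0.03]
ee_rot: [[0.063, -0.0, 0.998], [-0.998, 0.0, 0.063], [-0.0, -1.0, -0.0]]
force: [-1.1, -3.6, 1.7]
width: 0.0501
tcp in stand [-0.0623  0.0019] z 0.030014654787030564 heading 93.59113121420489 F [-1.0668 -3.6102  1.6501] exp spool [-0.0113  0.0032]
spool [0.5508 0.0041 1.6042] in stand [-0.0149 -0.0044] askew -0.28434410237646546 iou 0.959612448001685 zc 0.04659899870834412
```

View pics/3.png

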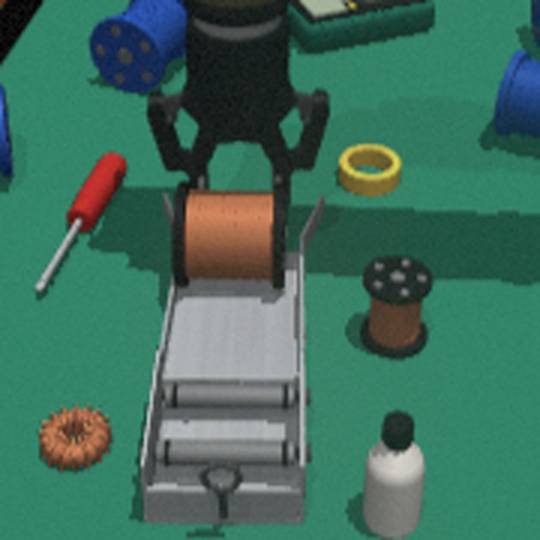

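Crop: the spool at (230,238) stands on the ramp near the left lip (about 4 mm off the middle) and is square. The fingers touch both flanges. I shift the hand about 5 mm so it sits behind the spool's middle, and keep going.

```bash
python3 -m crank '{"xyz":[[-0.015,-0.002,0.002],[-0.03,-0.005,0.004],[-0.045,-0.007,0.006],[-0.06,-0.01,0.008],[-0.075,-0.012,0.01],[-0.09,-0.014,0.012],[-0.105,-0.017,0.014],[-0.12,-0.019,0.016],[-0.135,-0.021,0.018],[-0.15,-0.024,0.02]],"turn":[[0,0,0],[0,0,0],[0,0,0],[0,0,0],[0,0,0],[0,0,0],[0,0,0],[0,0,0],[0,0,0],[0,0,0]],"grip":[0.41,0.41,0.41,0.41,0.41,0.41,0.41,0.41,0.41,0.41]}'
python3 s.py
```

```text
clock: 9.35
ee_pos: [0.5506, 0.002, 0.0374]
ee_rot: [[0.062, 0.002, 0.998], [-0.998, 0.0, 0.062], [-0.0, -1.0, 0.002]]
force: [1.2, -3.6, 2.3]
width: 0.0503
tcp in stand [-0.017  -0.0042] z 0.037415783481784655 heading 93.5715473374479 F [ 1.2061 -3.5905  2.3186] exp spool [ 0.034 -0.003]
spool [0.5493 0.0493 1.6318] in stand [ 0.0303 -0.0047] askew 1.2969674364498047 iou 0.9510384316770186 zc 0.053778902466297074
```

```bash
python3 -m crank '{"xyz":[[-0.015,-0.002,0],[-0.03,-0.005,0],[-0.045,-0.007,0],[-0.06,-0.01,0],[-0.075,-0.012,0],[-0.09,-0.014,0],[-0.105,-0.017,0],[-0.12,-0.019,0],[-0.135,-0.021,0],[-0.15,-0.024,0]],"turn":[[0,0,0],[0,0,0],[0,0,0],[0,0,0],[0,0,0],[0,0,0],[0,0,0],[0,0,0],[0,0,0],[0,0,0]],"grip":[0.41,0.41,0.41,0.41,0.41,0.41,0.41,0.41,0.41,0.41]}'
python3 s.py
```

```text
clock: 10.28
ee_pos: [0.5471, 0.0453, 0.0446]
ee_rot: [[0.061, 0.001, 0.998], [-0.998, -0.001, 0.061], [0.001, -1.0, 0.001]]
force: [1.5, -5.1, 2.8]
width: 0.0499
tcp in stand [ 0.0265 -0.0023] z 0.044637177612193726 heading 93.51591608460947 F [ 1.5051 -5.1042  2.7742] exp spool [ 0.0775 -0.0012]
spool [0.5458 0.0895 1.6182] in stand [ 0.0706 -0.0027] askew 0.5132672382474652 iou 0.9090706386014984 zc 0.06066399901364819
```

```bash
python3 -m crank '{"xyz":[[-0.013,-0.002,0],[-0.026,-0.004,0],[-0.039,-0.006,0],[-0.052,-0.008,0],[-0.065,-0.01,0],[-0.078,-0.012,0],[-0.091,-0.014,0],[-0.104,-0.016,0],[-0.117,-0.018,0],[-0.13,-0.02,0]],"turn":[[0,0.001,0],[0,0.002,0],[0,0.003,0],[0,0.004,0],[0,0.005,0],[0,0.006,0],[0,0.007,0],[0,0.007,0],[0,0.007,0],[0,0.007,0]],"grip":[0.41,0.41,0.41,0.41,0.41,0.41,0.41,0.41,0.41,0.41]}'
python3 s.py 4
```

```text
clock: 11.22
ee_pos: [0.5439, 0.0855, 0.0503]
ee_rot: [[0.041, -0.001, 0.999], [-0.999, -0.0, 0.041], [0.0, -1.0, -0.001]]
force: [0.7, -3.5, 1.0]
width: 0.0502
tcp in stand [ 0.0667 -0.0006] z 0.050273749673682346 heading 92.3243420172985 F [ 0.7092 -3.4534  0.9852] exp spool [ 0.1177 -0.0005]
spool [0.5429 0.1312 1.6325] in stand [ 0.1125 -0.0014] askew 1.3367216150632686 iou 0.950741863433312 zc 0.06703737202277293
```

View pics/4.png

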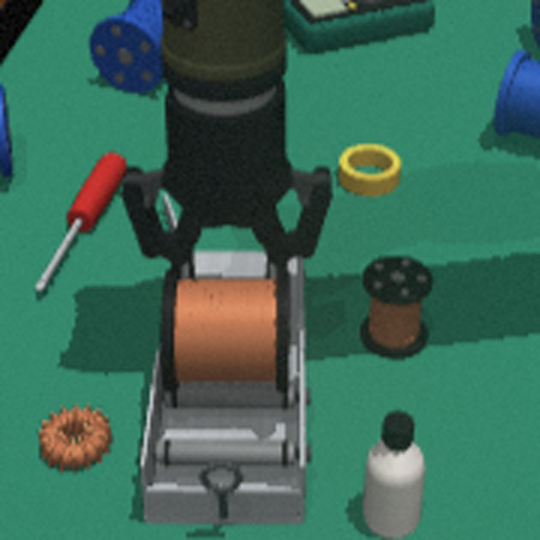

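Crop: the spool at (226,330) is just before the front roller, square and centred. Now slowly over the crest.

```bash
python3 -m crank '{"xyz":[[-0.008,-0.001,0],[-0.016,-0.002,0],[-0.024,-0.004,0],[-0.032,-0.005,0],[-0.04,-0.006,0],[-0.048,-0.007,0],[-0.056,-0.008,0],[-0.064,-0.008,0],[-0.072,-0.008,0],[-0.08,-0.008,0]],"turn":[[0,0,0],[0,0,0],[0,0,0],[0,0,0],[0,0,0],[0,0,0],[0,0,0],[0,0,0],[0,0,0],[0,0,0]],"grip":[0.41,0.41,0.41,0.41,0.41,0.41,0.41,0.41,0.41,0.41]}'
python3 s.py 5
```

```text
clock: 12.15
ee_pos: [0.5434, 0.1095, 0.0528]
ee_rot: [[0.041, 0.0, 0.999], [-0.999, 0.0, 0.041], [-0.0, -1.0, 0.0]]
force: [-0.7, -0.1, -0.3]
width: 0.0503
tcp in stand [ 0.0908 -0.001 ] z 0.05276299029754922 heading 92.33083463534716 F [-0.7304 -0.1366 -0.2906] exp spool [ 0.1418 -0.0009]
spool [0.5394 0.1679 1.6092] in stand [0.1492 0.0007] askew -0.00039908560840729024 iou 0.9194074074074075 zc 0.064
```

View pics/5.png

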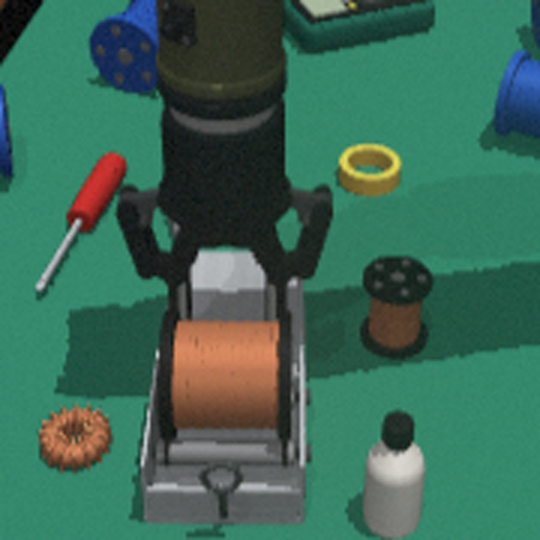

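The spool dropped home at crop (226,375) and the fingers are unloaded. I hold briefly, back off, then check.

```bash
python3 -m crank '{"xyz":[[0,0,0],[0,0,0],[0,0,0],[0,0,0],[0,0,0],[0.01,0,0],[0.03,0,0],[0.05,0,0],[0.07,0,0],[0.09,0,0]],"turn":[[0,0,0],[0,0,0],[0,0,0],[0,0,0],[0,0,0],[0,0,0],[0,0,0],[0,0,0],[0,0,0],[0,0,0]],"grip":[0.41,0.41,0.41,0.41,0.41,0.41,0.41,0.41,0.41,0.41]}'
cat > e.py <<'E'
from h import *
ST=np.array([.5458,.0188]);th=np.radians(92.2);u=np.array([np.cos(th),np.sin(th)]);n=np.array([-u[1],u[0]])
hm=ST+.151*u
for k in range(2):
    for c in('side','top'):
        ctrl.get_image(c)
        m=pick('spool',c,proj([[*hm,.064]],c)[0],22)
        if m is None: print(c,'none');continue
        v,s=sfit([(c,m)],[*hm,th],.024);d=v[:2]-ST;print(c,'stand x,y',d@u,d@n,'askew',np.degrees(v[2])-92.2,s)
print(ctrl.sense()['ee_pos'],ctrl.sense()['clock'])
E
python3 e.py
```

```text
clock: 13.08
ee_pos: [0.5445, 0.0809, 0.0528]
ee_rot: [[0.04, 0.0, 0.999], [-0.999, -0.0, 0.04], [0.0, -1.0, -0.0]]
force: [0.5, -0.2, -0.5]
width: 0.0502
side stand x,y 0.1497056348732019 0.00031626853196145896 askew 0.27189613550235947 0.9707819379252629
top none
side stand x,y 0.1498932912852875 0.00010667695797719302 askew -0.4046171230178004 0.9493778699451934
top stand x,y 0.11986465440363701 0.008569164223546224 askew -56.95912701436194 0.28723486309294255
[0.5445 0.0826 0.0528] 13.4833
```

```bash
python3 -m crank '{"xyz":[[0.05,0,0],[0.1,-0.05,0],[0.15,-0.15,0],[0.2,-0.25,0],[0.3,-0.35,0],[0.4,-0.45,0],[0.5,-0.5,0],[0.6,-0.5,0],[0.7,-0.5,0],[0.8,-0.5,0]],"turn":[[0,0,0],[0,0,0],[0,0,0],[0,0,0],[0,0,0],[0,0,0],[0,0,0],[0,0,0],[0,0,0],[0,0,0]],"grip":[0.41,0.41,0.41,0.41,0.41,0.41,0.41,0.41,0.41,0.41]}'
python3 -m crank '{"xyz":[[0,0,0],[0,0,0],[0,0,0],[0,0,0]],"turn":[[0,0,0],[0,0,0],[0,0,0],[0,0,0]],"grip":[0.41,0.41,0.41,0.41]}'
python3 e.py
python3 - <<'E'
from h import *
a=ctrl.get_image('top');b=ctrl.get_image('side')
cv2.imwrite('pics/6.png',np.vstack([cv2.resize(a[140:280,150:370],None,fx=2,fy=2,interpolation=2),cv2.resize(b[185:340,170:390],None,fx=2,fy=2,interpolation=2)]))
E
```

```text
clock: 14.32
ee_pos: [0.5543, -0.1588, 0.2034]
ee_rot: [[0.041, 0.001, 0.999], [-0.999, 0.0, 0.041], [-0.0, -1.0, 0.001]]
force: [-0.4, -0.4, -1.2]
width: 0.0501
clock: 14.65
ee_pos: [0.5543, -0.1556, 0.2026]
ee_rot: [[0.043, -0.0, 0.999], [-0.999, 0.002, 0.043], [-0.002, -1.0, -0.0]]
force: [0.1, 0.9, 0.8]
width: 0.0504
side stand x,y 0.14957170105203188 0.0002700705236246673 askew -0.09101685908321144 0.9696746107872796
top stand x,y 0.1531299202866381 0.0003547823049686249 askew -0.7102432884284156 0.9451747143140233
side stand x,y 0.14968454945066997 0.00032137084574758136 askew 0.2682282146495396 0.9588402418591098
top stand x,y 0.15270787279803513 0.001464315847221401 askew 0.2372506538497703 0.9390725050126124
[ 0.5542 -0.1574  0.2028] 15.05
```

View pics/6.png

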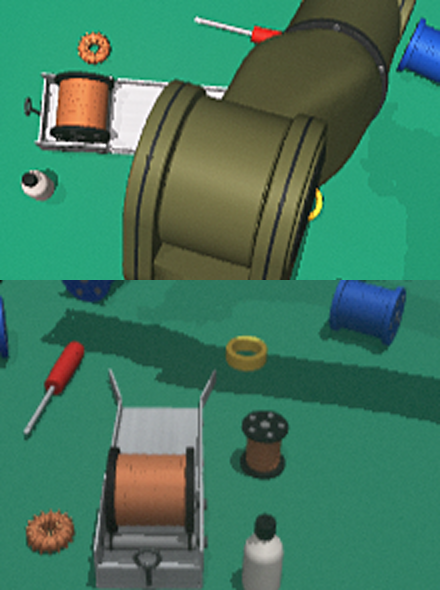

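The spool sits home between the rollers, at top crop (80,107) and side crop (150,490), square and centred. The bystanders look unmoved and the hand is clear, so I hand in.

```bash
python3 -c "
from rig import ctrl
print(ctrl.close_job())"
```

```text
the job is handed in; nothing more can be done
None
```

The copper spool is loaded on the roller stand and the job is handed in at about 15 s on the clock, with no verdict reported. I pushed it with both half-open fingers on its flanges at about 5 mm per row. It went up the ramp and slowly over the front roller, and dropped home without being gripped or lifted. The highest force I read at the tool, at the end of each call, was about 6 N.

**Spool:** the last fits put its centre at x of 0.150 m (side camera) and 0.153 m (top camera) in the stand frame, against 0.151 m for home. That 3 mm gap matches the offset between the two cameras seen from the start. Sideways it is within 1.5 mm and its axis within 1° of square. Repeated fits after I backed off showed no movement. I assumed the home height of 64 mm in these fits and did not measure it separately.

**Bystanders:** those visible in the last picture look unmoved. I judged this by eye; the multimeter was not in that picture, and the hand never went near it.

**Checks that failed:** one top-camera check found no spool and another gave a nonsense fit, both while the arm blocked the view. Both top fits agreed with the side camera once the arm was out of the way.

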